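Hang the lift-off door back on the shop cupboard

TASK

Two small plywood doors stand upright in slotted stands. Take the one whose two steel knuckles are set as far apart as the two hinge pins on the corner of the plywood cupboard, lift it out and lower both knuckles over both pins at once until they rest fully down on their shoulders; then let go, leaving the door hanging upright, standing out from the cupboard's open front.

Things in the scene. Friction and masses are not known exactly. Their poses are not given: they have to be found in the camera images.
- door_middle (a point): Centre of the right door: loose plywood leaf 110 wide (x) x 18 thick (y) x 190 mm high (z up), about 0.35 kg, upright in a stand 32 mm high (slot 24 wide, 22 deep). Its top edge, 95 mm above this point, is free to pinch across the 18 mm. +x runs to its free edge, -x to its knuckles. A knob sticks 18 mm out of the +y face, 38 mm toward +x, 20 mm down. The other door's knuckles are only 55 mm apart.
- lower_knuckle (a point): Lower knuckle of the right door, a steel ring 42 mm outside, 30 mm hole, 14 mm high; the point is the hole's centre at the ring's underside, 89 mm toward -x and 75 mm below door_middle. Axes as door_middle.
- upper_knuckle (a point): Upper knuckle of the right door, an equal ring on the same axis, 120 mm above the lower one. Bring the door in sideways with each knuckle 40 to 90 mm (best 65) above its shoulder, so that the lower one passes between the lower pin's tip and the upper bracket, then lower it straight down.
- lower_pin (a point): Fixed. Axis of the lower pin at its shoulder (38 mm disc, 45 mm above the bench), where the ring comes to rest. Pin 34 mm tall: 20 mm thick for 20 mm, then tapering to 6. Equal upper pin 120 mm higher, its bracket 10 thick. +x points out of the cupboard's open front, 45 mm behind at -x (200 high, 25 mm to -y, 175 to +y). Hung with its axes parallel to these, the door stands open at 90 degrees.
Things that resemble listed ones, but are neither listed nor needed, are in the scene too. What is shaped like the part that bears door_middle but yellow is not meant.

How it is judged:
By the outcome, as a careful person would: the job done as asked, in the order asked, and still so for the second after the job is handed in, with the robot touching nothing.
It also fails if it takes over 42 s, if anything falls off the work surface, if the arm or the gripper's body presses on something with over 40 N, if the wrist force passes 120 N, or if a joint passes its speed limit or range.

ROBOT

A 6-joint arm with a two-finger parallel gripper is mounted at the origin on the work surface. World frame = base frame: x ahead of the robot, y to its left, z up, the work surface at z = 0. Lengths are in m, angles in rad, forces in N, time in s.
With the tool pointing down it reaches from about 0.25 to 0.775 m from the base axis. Payload 4 kg.
Tool frame: the origin (TCP) lies on the centre line of the jaws, within the pads' length; the fingertips stand 14 mm ahead of it and the grasp point (between the pads) lies 5 mm behind it (robot.tcp_to_tips is the distance from the TCP to the fingertips, in m); z points along the fingers, y is the line along which they close (so a half turn about z gives the same grasp; the last joint's range is limited). The gripper opens to 94 mm and grips with 3 to 60 N. Pads are 16 mm wide; open, the fingers measure 119 mm over their backs; the gripper's body (75 mm by 177 mm) begins 78 mm behind the grasp point.
Start: joints at [-1.267, 0.087, 1.371, -0, 1.684, -0.103], TCP at [0.218, -0.505, 0.22] pointing down, gripper open.
Joint ranges: [-3.1, 3.1], [-0.76, 2.03], [0.27, 2.55], [-1.08, 4.22], [0.17, 2.65], [-2.57, 2.57]. Speed limits (rad/s): [2.79, 2.79, 3.14, 3.14, 3.14, 3.14].

INTERFACE

Orientations are given as [roll, pitch, yaw] about the fixed x, y, z axes, in that order (R = Rz(yaw) Ry(pitch) Rx(roll)).
In Python, from bench import robot gives the robot as it stands.
- The arm moves only by the tool carry_out, never from a script. Its argument "increments" is a list of rows, each a list of 3 entries, a list of its own where there are three numbers: the closure in counts, from 0 (fully open) to 255 (shut), then the shift along the tool's x, y, z in mm, then the turn about the tool's z in degrees. In form: [[fingers, [dx, dy, dz], twist], ...]. A call has 1 to 8 rows; each row shifts and turns the commanded pose from where the row before left it, along the tool's axes as they then stand; what a row does not reach is not made up. A row lasts 1/10 s, in which the tool goes at most 50 mm and 8.59 degrees, less where a joint would pass 70% of its speed; a pose out of reach is approached as far as the arm can. A call with a gripper value outside its range is refused whole. The fingers move at their own pace and stop on an object; the grip force is fixed at half the most. Time passes only in rows, so rows that do not move let the fingers close. It gives the time, the measured TCP pose, the force, the opening and the grip force at its end, in the units of the state.
- robot.get_obs(): the state, without advancing time (a new reading comes with each control period).
- robot.snapshot(name): name is "scene" or "top" or "wrist"; returns the picture (400x640x3 uint8, blue, green, red); there is no depth.
- robot.get_calibration(name): a dict with "vfov" (degrees; the focal length in pixels is half the picture's height over the tangent of half this angle, whatever the lens; pixels are square), "cx", "cy" (the principal point, pixels), "T" (4x4, takes a point from camera to world coordinates). Camera axes: x right, y down, z forward; pixel columns grow to the right and rows downward; lengths in m; the calibration is good to about 2 mm. A picture is of the moment at which its call begins: read the wrist's pose just before it. get_calibration takes no time and is no camera call; for the wrist camera it gives the pose at the moment of the call.
- robot.close_job(): hands the job in; it is judged then, once.
The state is a dict: "time": time; "joint_positions": joint angles; "qvel": joint speeds; "joint_torque": joint torques, N m; "tool_pos": TCP position; "ee_rot": TCP orientation; "wrist_force": force on the tool from outside, world axes, zero at the start; "wrist_torque": the same for the moment, N m; "width": finger opening in m; "finger_force": force on a finger pad.
Only numpy, scipy, OpenCV 4.12 (cv2) and the standard library are available. Lean on these libraries where they do the work, as an engineer would, in place of code of your own. Each camera call takes 0.05 s, during which the arm holds its last target. There are 200 camera calls.

## Working session

There is one attempt and no reset: what is moved stays moved. The work goes in short steps, Python scripts to look and compute and a tool call to move; the robot and the scene stay as the last step left them, time stands still between calls to the robot, and variables do not carry over. Pictures are saved under pics/ and viewed, at most 10 in all, crops included, and the job is handed in when it is done.

Besides the shell and the picture viewer there is one more tool, called after "Emit:" as name(argument=value, ...), one argument or row to a line, values as JSON. carry_out: Moves the arm, as the interface text tells. Its arguments: {"type":"object","properties":{"increments":{"type":"array","items":{"type":"array"}}},"required":["increments"]}

```bash
mkdir -p pics; python3 - <<'E'
from bench import robot
import cv2,json,numpy as np
np.set_printoptions(precision=4,suppress=True)
for n in ("scene","top"):
    cv2.imwrite(f"pics/{n}0.png",robot.snapshot(n)); c=robot.get_calibration(n); print(n,c)
o=robot.get_obs(); print(o)
E
```

```text
scene {'vfov': 44.39570744503817, 'cx': 316.6253046649917, 'cy': 203.53045264132365, 'T': array([[-0.1875,  0.8309, -0.5238,  1.0321],
       [ 0.9822,  0.1612, -0.096 ,  0.1115],
       [ 0.0047, -0.5325, -0.8464,  1.0435],
       [ 0.    ,  0.    ,  0.    ,  1.    ]])}
top {'vfov': 55.42274665568521, 'cx': 327.0488621806743, 'cy': 197.8454543167147, 'T': array([[-0.0293, -0.9823,  0.185 ,  0.3128],
       [-0.9996,  0.0298, -0.    ,  0.0194],
       [-0.0055, -0.185 , -0.9827,  0.9248],
       [ 0.    ,  0.    ,  0.    ,  1.    ]])}
{'time': 0.1, 'joint_positions': array([-1.2671,  0.0879,  1.3721, -0.    ,  1.6836, -0.1031]), 'qvel': array([ 0.0002, -0.0038, -0.0039, -0.0007,  0.0003, -0.0027]), 'joint_torque': array([  0.0018, -34.1255, -30.3301,   0.072 ,   0.0304,  -0.0001]), 'tool_pos': array([ 0.2175, -0.5047,  0.2184]), 'ee_rot': array([-3.1397, -0.0002,  0.4067]), 'wrist_force': array([-1.3341,  0.3832, -0.3583]), 'wrist_torque': array([-0.019 , -0.0017,  0.0079]), 'finger_force': 0.0, 'width': 0.09434342168867607}
```

View pics/scene0.png

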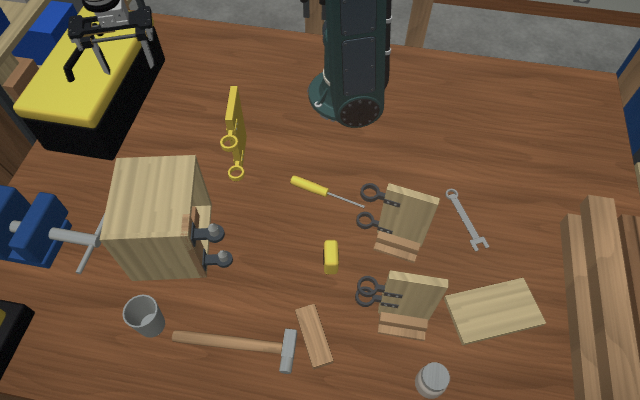

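View pics/top0.png

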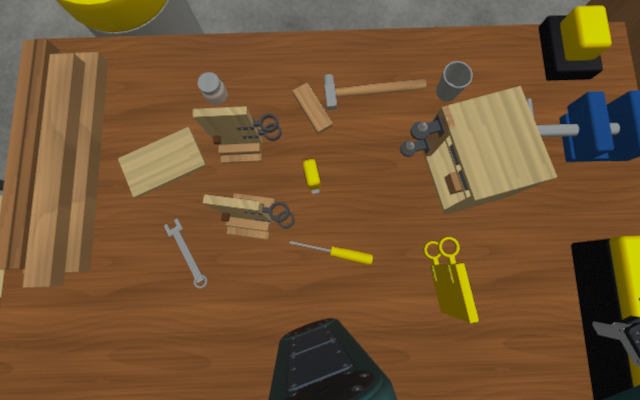

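```bash
python3 - <<'E'
import cv2,numpy as np
s=cv2.imread("pics/scene0.png");t=cv2.imread("pics/top0.png")
def c(i,x,y,w=100,h=75): return cv2.resize(i[y:y+h,x:x+w],(400,300),interpolation=cv2.INTER_CUBIC)
cv2.imwrite("pics/m1.png",np.vstack([np.hstack([c(s,350,180),c(s,350,265)]),np.hstack([c(t,200,185),c(t,190,95)])]))
cv2.imwrite("pics/m2.png",np.hstack([c(s,150,205),c(t,390,105)]))
E
```

```text
(no output)
```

View pics/m1.png

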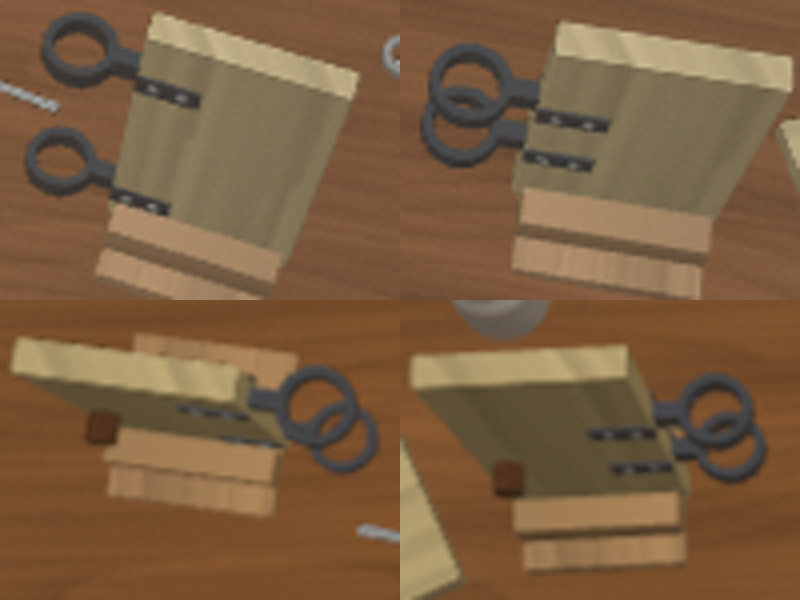

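View pics/m2.png

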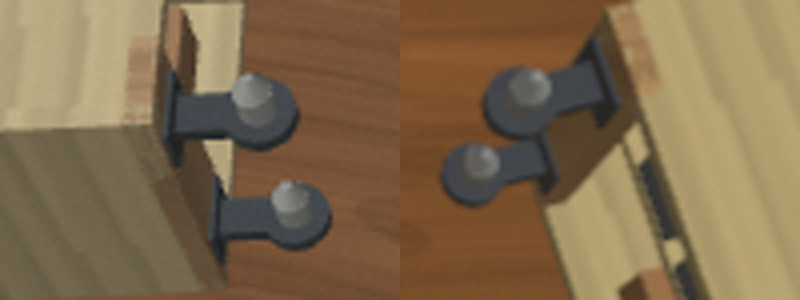

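Candidates: 
- Near door at scene (408,222) and top (238,210), with rings at scene (370,192) and (365,220). The gap is wide, about 28 px.
- Far door at scene (415,305), with rings at (373,290) and (367,298). The gap is narrow, so this is the 55 mm door.
- Yellow decoy at scene (235,120), which is excluded.

The close crop confirms the near door is the right one. Its rings are widely spaced like the pins, whose discs are at scene (215,233) and (224,259).

```bash
cat > h.py <<'E'
from bench import robot
import numpy as np,cv2
np.set_printoptions(precision=4,suppress=True)
def ray(n,p,c=None):
    c=c or robot.get_calibration(n); f=200/np.tan(np.radians(c["vfov"]/2)); T=c["T"]
    return T[:3,3],T[:3,:3]@np.array([(p[0]-c["cx"])/f,(p[1]-c["cy"])/f,1])
def onz(n,p,z,c=None):
    o,d=ray(n,p,c); return (o+d*(z-o[2])/d[2])[:2]
def tri(ps,pt):
    A=[];b=[]
    for n,p in(("scene",ps),("top",pt)):
        o,d=ray(n,p); d=d/np.linalg.norm(d); P=np.eye(3)-np.outer(d,d); A.append(P); b.append(P@o)
    return np.linalg.lstsq(np.vstack(A),np.hstack(b),rcond=None)[0]
E
python3 - <<'E'
from h import *
S=[(388.75,183.25),(439.25,198.25),(438,205),(386.75,190)]
T=[(259.5,210.5),(203,203),(205,194.5),(262,203)]
print("door top: knuckle-near, free-near, free-far, knuckle-far (scene/top)")
for s,t in zip(S,T): print(onz("scene",s,.2),onz("top",t,.2),tri(s,t))
# rings: dark blobs with holes
for n,box in(("scene",(350,178,400,235)),("top",(260,190,300,232))):
    im=cv2.imread(f"pics/{n}0.png"); x0,y0,x1,y1=box
    c=cv2.resize(im[y0:y1,x0:x1],None,fx=6,fy=6,interpolation=cv2.INTER_CUBIC)
    h=cv2.cvtColor(c,cv2.COLOR_BGR2HSV); m=((h[...,2]<95)&(h[...,1]<90)).astype(np.uint8)
    cs,hi=cv2.findContours(m,cv2.RETR_CCOMP,cv2.CHAIN_APPROX_NONE)
    for k,q in zip(cs,hi[0]):
        if cv2.contourArea(k)>400 and len(k)>5:
            e=cv2.fitEllipse(k); p=((e[0][0]+.5)/6-.5+x0,(e[0][1]+.5)/6-.5+y0)
            print(n,"hole" if q[3]>=0 else "outer",np.array(p),np.array(e[1])/6, "up",onz(n,p,.157),"lo",onz(n,p,.037))
for nm,s,t,z in(("upDisc",(215.2,233),(420,130),.165),("upTip",(212.5,225),(422.5,124),.199),("loDisc",(223.7,259),(408.5,148.75),.045),("loTip",(222,251.25),(410.5,143.25),.079)):
    print(nm,onz("scene",s,z),onz("top",t,z),tri(s,t))
for t in((443.7,107.5),(461,180),(522,88),(556,178)): print("roof",onz("top",t,.2))
for s in((196,155),(201,240),(120,158),(104,240)): print("roofs",onz("scene",s,.2))
def c(i,x,y,w=100,h=75): return cv2.resize(i[y:y+h,x:x+w],(800,600),interpolation=cv2.INTER_CUBIC)
im=cv2.imread("pics/top0.png"); cv2.imwrite("pics/m3.png",cv2.resize(im[80:215,395:565],None,fx=4.4,fy=4.4,interpolation=cv2.INTER_CUBIC))
E
```

```text
door top: knuckle-near, free-near, free-far, knuckle-far (scene/top)
[0.4322 0.1544] [0.4284 0.1502] [0.429  0.1529 0.1949]
[0.4497 0.2602] [0.4464 0.2597] [0.4471 0.2609 0.1963]
[0.4666 0.2586] [0.4631 0.2563] [0.4639 0.2586 0.1956]
[0.4499 0.1522] [0.4429 0.1454] [0.4443 0.1499 0.1908]
scene outer [370.2328 222.3851] [15.5835 38.2144] up [0.5079 0.1295] lo [0.4369 0.132 ]
scene hole [364.6667 219.9081] [ 8.4696 12.2801] up [0.5041 0.1173] lo [0.4327 0.1181]
scene outer [375.6292 194.7916] [16.9327 42.6197] up [0.4373 0.132 ] lo [0.3567 0.1348]
scene hole [369.476  192.1149] [ 8.7169 12.9816] up [0.4329 0.118 ] lo [0.3518 0.1189]
top outer [264.1368 219.9503] [ 1.6539 14.1032] up [0.4155 0.1485] lo [0.4316 0.1687]
top outer [279.3634 213.5314] [20.7501 34.0947] up [0.4278 0.1175] lo [0.4458 0.1328]
top hole [286.5169 220.4827] [ 7.7017 13.6868] up [0.4131 0.103 ] lo [0.4288 0.1161]
top hole [282.1746 215.3095] [2.9071 7.2521] up [0.424  0.1118] lo [0.4413 0.1262]
top hole [277.7725 209.4144] [ 9.5467 15.2405] up [0.4364 0.1207] lo [0.4557 0.1365]
upDisc [ 0.5975 -0.1778] [ 0.5947 -0.1798] [ 0.5958 -0.1798  0.1617]
upTip [ 0.598  -0.1772] [ 0.5946 -0.1768] [ 0.5961 -0.1781  0.1953]
loDisc [ 0.5984 -0.179 ] [ 0.5927 -0.1801] [ 0.5951 -0.1815  0.0374]
loTip [ 0.5958 -0.1781] [ 0.595  -0.1779] [ 0.5954 -0.1783  0.0779]
roof [ 0.6281 -0.222 ]
roof [ 0.4767 -0.2428]
roof [ 0.6653 -0.3852]
roof [ 0.4751 -0.4279]
roofs [ 0.4379 -0.2639]
roofs [ 0.6349 -0.1887]
roofs [ 0.4769 -0.4218]
roofs [ 0.6706 -0.373 ]
```

View pics/m3.png

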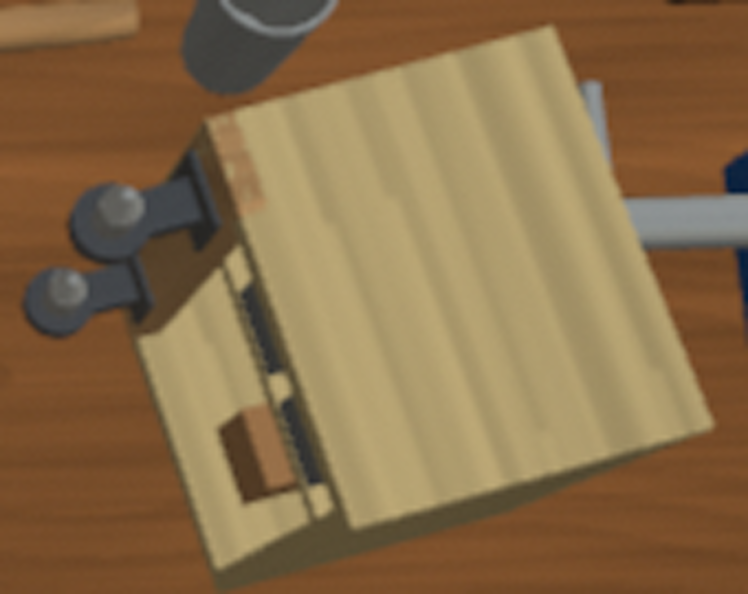

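The roof corners in this crop are at top-view pixels (442.3,107.7), (475,200), (557.3,176.6) and (520.9,86.4). The front edge is tilted, so the door has to turn about 24° on the way. The discs and pin tips are clearly visible.

First I'll lift and turn the tool in line with the door.

Emit:
carry_out(
  increments=[
    [0,[0,0,-12],-8.2],
    [0,[0,0,-12],-8.2],
    [0,[0,0,-12],-8.2],
    [0,[0,0,-12],-8.2],
    [0,[0,0,-12],-8.2],
    [0,[0,0,-12],-8.2],
    [0,[0,0,-12],-8.2],
    [0,[0,0,0],0],
  ],
)

```text
time: 0.9
tool_pos: [0.2178, -0.5056, 0.305]
ee_rot: [3.14, 0.003, 1.408]
wrist_force: [1.2, 0.2, 0.0]
width: 0.0938
finger_force: 0.0
```

```bash
cat >> h.py <<'E'
def togo(x,y,z,yawdeg):
    o=robot.get_obs(); p=o["tool_pos"]; yaw=o["ee_rot"][2]; d=np.array([x,y,z])-p
    c,s=np.cos(yaw),np.sin(yaw); print("t",o["time"],"pos",p,"rot",o["ee_rot"],"F",o["wrist_force"],"w",o["width"],o["finger_force"])
    print("tool shift mm",1000*np.array([c*d[0]+s*d[1],s*d[0]-c*d[1],-d[2]]),"twist",np.degrees(yaw)-yawdeg)
E
python3 - <<'E'
from h import *
r=[onz("top",t,.2) for t in((442.3,107.7),(475,200),(557.3,176.6),(520.9,86.4))]
print(np.array(r)); 
for a,b,off in((0,1,-90),(3,2,-90),(3,0,0),(2,1,0)):
    d=r[b]-r[a]; print(np.degrees(np.arctan2(d[1],d[0]))+off,np.linalg.norm(d))
togo(.446,.1995,.30,80.6)
E
```

```text
[[ 0.6277 -0.2192]
 [ 0.4364 -0.266 ]
 [ 0.4778 -0.4308]
 [ 0.6689 -0.3834]]
-256.2478405424757 0.19701682832887485
-256.0606675814107 0.19691125872942766
104.07571726719294 0.16930565934873398
104.11043735948137 0.16994954788527605
t 0.9 pos [ 0.2178 -0.5056  0.305 ] rot [3.1403 0.0025 1.4083] F [1.1706 0.2359 0.0064] w 0.09382347732469025 0.0
tool shift mm [732.7606 111.1438   4.9914] twist 0.08903447475930193
```

Emit:
carry_out(
  increments=[
    [0,[46,7,0],0],
    [0,[46,7,0],0],
    [0,[46,7,0],0],
    [0,[46,7,0],0],
    [0,[46,7,0],0],
    [0,[46,7,0],0],
    [0,[46,7,0],0],
    [0,[46,7,0],0],
  ],
)

```text
time: 1.7
tool_pos: [0.3321, -0.1491, 0.3025]
ee_rot: [-3.141, -0.0, 1.404]
wrist_force: [0.6, -0.4, 0.1]
width: 0.0942
finger_force: 0.0
```

Emit:
carry_out(
  increments=[
    [0,[46,7,0],0],
    [0,[46,7,0],0],
    [0,[46,7,0],0],
    [0,[46,7,0],0],
    [0,[46,7,0],0],
    [0,[46,7,0],0],
    [0,[46,7,0],0],
    [0,[30,7,0],0],
  ],
)

```text
time: 2.5
tool_pos: [0.4441, 0.1902, 0.3019]
ee_rot: [-3.14, 0.0, 1.408]
wrist_force: [0.2, 0.3, -0.1]
width: 0.0938
finger_force: 0.0
```

```bash
python3 - <<'E'
from h import *
togo(.446,.1995,.183,80.6)
c=robot.get_calibration("wrist"); cv2.imwrite("pics/w1.png",robot.snapshot("wrist"))
print(c)
E
```

```text
t 2.5 pos [0.4441 0.1902 0.3019] rot [-3.1396  0.0005  1.408 ] F [ 0.2052  0.2534 -0.0526] w 0.09383125962478359 0.0
tool shift mm [  9.4611   0.3484 118.9315] twist 0.07086280648312027
{'vfov': 61.2736198266819, 'cx': 319.1576850499566, 'cy': 196.41462567153846, 'T': array([[ 0.9867, -0.1569, -0.0417,  0.4553],
       [-0.1623, -0.9562, -0.2437,  0.2612],
       [-0.0017,  0.2472, -0.969 ,  0.4683],
       [ 0.    ,  0.    ,  0.    ,  1.    ]])}
```

View pics/w1.png

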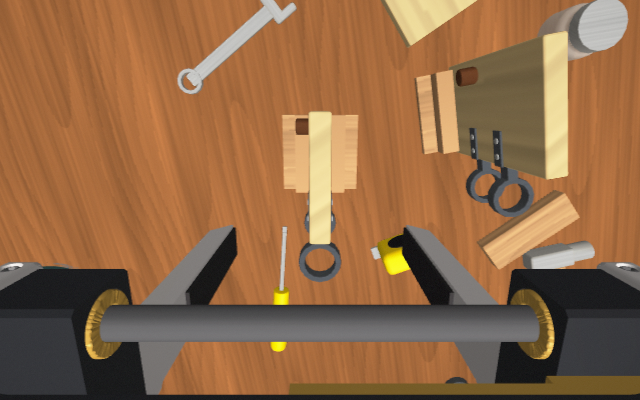

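The target door's top edge sits squarely between the fingers, at columns 308–331 and rows 111–243. Its upper ring is at (320,260), so the grasp is lined up. I'll refine the centre from this view.

```bash
python3 - <<'E'
from h import *
im=cv2.imread("pics/w1.png"); h=cv2.cvtColor(im,cv2.COLOR_BGR2HSV)
m=((h[...,2]>170)&(h[...,1]<140)&(h[...,1]>50)).astype(np.uint8); m[:,:300]=0;m[:,340:]=0;m[:105]=0;m[250:]=0
k=max(cv2.findContours(m,0,2)[0],key=cv2.contourArea); e=cv2.minAreaRect(k); print(e)
c=robot.get_calibration("wrist")
p=[onz("wrist",q,.2,c) for q in cv2.boxPoints(e)]; print(np.array(p),np.mean(p,0),[np.linalg.norm(p[i]-p[i-1]) for i in(0,1)])
print("ring",onz("wrist",(320,261),.16,c))
E
```

```text
((319.5, 177.0), (132.0, 39.0), 90.0)
[[0.4411 0.2661]
 [0.4707 0.2614]
 [0.455  0.1542]
 [0.4224 0.1595]] [0.4473 0.2103] [np.float64(0.10833106646361333), np.float64(0.029945077425386935)]
ring [0.4335 0.1221]
```

Emit:
carry_out(
  increments=[
    [0,[6,0,20],0],
    [0,[5,0,20],0],
    [0,[0,0,20],0],
    [0,[0,0,20],0],
    [0,[0,0,20],0],
    [0,[0,0,12],0],
    [0,[0,0,10],0],
    [0,[0,0,0],0],
  ],
)

```text
time: 3.35
tool_pos: [0.4453, 0.1978, 0.1798]
ee_rot: [-3.139, 0.001, 1.407]
wrist_force: [-0.4, -0.4, -0.1]
width: 0.0937
finger_force: 0.0
```

Emit:
carry_out(
  increments=[
    [255,[0,0,0],0],
    [255,[0,0,0],0],
    [255,[0,0,0],0],
    [255,[0,0,0],0],
    [255,[0,0,0],0],
    [255,[0,0,0],0],
    [255,[0,0,0],0],
    [255,[0,0,0],0],
  ],
)

```text
time: 4.15
tool_pos: [0.4462, 0.1982, 0.1814]
ee_rot: [3.142, 0.0, 1.409]
wrist_force: [-0.5, 0.5, -0.3]
width: 0.0333
finger_force: 0.0
```

Emit:
carry_out(
  increments=[
    [255,[0,0,0],0],
    [255,[0,0,0],0],
    [255,[0,0,0],0],
    [255,[0,0,0],0],
    [255,[0,0,0],0],
  ],
)

```text
time: 4.65
tool_pos: [0.446, 0.1982, 0.1814]
ee_rot: [-3.141, 0.0, 1.409]
wrist_force: [-0.7, 0.4, 0.0]
width: 0.0176
finger_force: 30.0
```

Emit:
carry_out(
  increments=[
    [255,[0,0,-3],0],
    [255,[0,0,-8],0],
    [255,[0,0,-10],0],
    [255,[0,0,-10],0],
    [255,[0,0,-14],0],
    [255,[0,0,-18],0],
    [255,[0,0,-18],0],
    [255,[0,0,0],0],
  ],
)

```text
time: 5.45
tool_pos: [0.4478, 0.1987, 0.2668]
ee_rot: [3.135, -0.003, 1.409]
wrist_force: [0.4, 0.0, -3.8]
width: 0.0179
finger_force: 30.0
```

Emit:
carry_out(
  increments=[
    [255,[-10,0,0],0],
    [255,[-20,0,0],0],
    [255,[-25,0,0],0],
    [255,[-25,0,0],0],
    [255,[-25,0,0],0],
    [255,[-20,0,0],0],
    [255,[-15,0,0],0],
    [255,[0,0,0],0],
  ],
)

```text
time: 6.25
tool_pos: [0.4226, 0.0581, 0.2613]
ee_rot: [-3.14, 0.002, 1.405]
wrist_force: [-0.0, 0.5, -3.8]
width: 0.0178
finger_force: 30.0
```

Emit:
carry_out(
  increments=[
    [255,[0,0,0],-2],
    [255,[0,0,0],-4],
    [255,[0,0,0],-4],
    [255,[0,0,0],-4],
    [255,[0,0,0],-4],
    [255,[0,0,0],-3.3],
    [255,[0,0,0],-2],
    [255,[0,0,0],0],
  ],
)

```text
time: 7.05
tool_pos: [0.4232, 0.0606, 0.2616]
ee_rot: [-3.14, -0.001, 1.816]
wrist_force: [0.1, -0.3, -5.1]
width: 0.0177
finger_force: 30.0
```

```bash
python3 - <<'E'
from h import *
togo(.557,-.023,.263,104)
E
```

```text
t 7.05 pos [0.4232 0.0606 0.2616] rot [-3.1402 -0.0007  1.8159] F [ 0.1211 -0.3263 -5.058 ] w 0.01772945480514846 29.998447000980377
tool shift mm [-113.5432  109.5539   -1.3779] twist 0.042849066918392964
```

Emit:
carry_out(
  increments=[
    [255,[-10,10,0],0],
    [255,[-18,18,0],0],
    [255,[-20,20,0],0],
    [255,[-20,20,0],0],
    [255,[-20,20,0],0],
    [255,[-15,14,0],0],
    [255,[-10,8,0],0],
    [255,[0,0,0],0],
  ],
)

```text
time: 7.85
tool_pos: [0.5587, -0.0243, 0.2612]
ee_rot: [-3.14, -0.0, 1.813]
wrist_force: [-0.7, -0.3, -4.5]
width: 0.0179
finger_force: 30.0
```

```bash
python3 - <<'E'
from h import *
togo(.557,-.023,.263,104)
s=robot.snapshot("scene");t=robot.snapshot("top")
cv2.imwrite("pics/s2.png",s);cv2.imwrite("pics/t2.png",t)
cv2.imwrite("pics/m4.png",np.hstack([cv2.resize(s[180:330,190:290],(400,600),interpolation=cv2.INTER_CUBIC),cv2.resize(t[80:230,350:450],(400,600),interpolation=cv2.INTER_CUBIC)]))
E
```

```text
t 7.85 pos [ 0.5587 -0.0243  0.2612] rot [-3.14   -0.0002  1.8133] F [-0.6548 -0.297  -4.456 ] w 0.01791993009408732 29.999026358127594
tool shift mm [ 1.6554 -1.3797 -1.8235] twist -0.10415368912890699
```

View pics/m4.png

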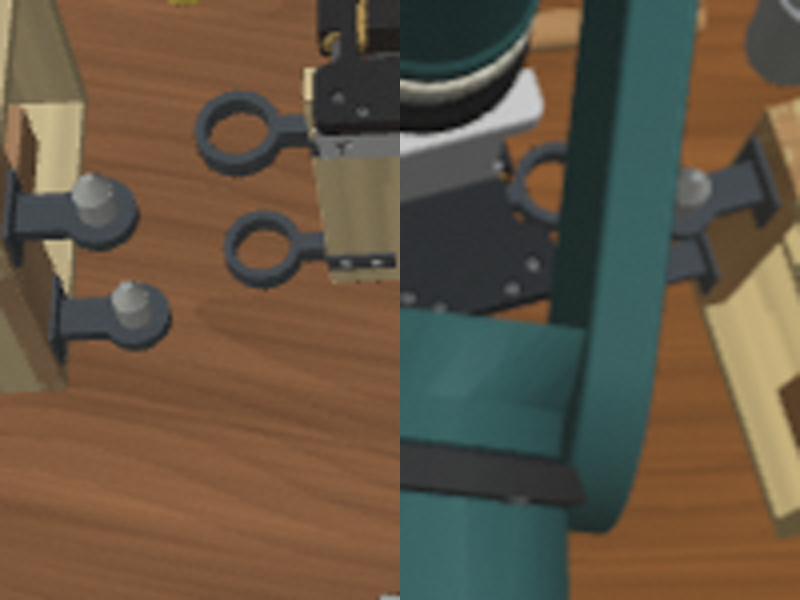

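In the scene view (left) the held rings are clear at about (250,213) and (256,242). The pins are at about (213,228) and (222,255). The arm hides most of the top view, so I'll measure in the scene view alone using known heights.

```bash
cat > ring.py <<'E'
from h import *
import sys
def rings(im,box,zs,n="scene"):
    x0,y0,x1,y1=box
    c=cv2.resize(im[y0:y1,x0:x1],None,fx=6,fy=6,interpolation=cv2.INTER_CUBIC)
    h=cv2.cvtColor(c,cv2.COLOR_BGR2HSV); m=((h[...,2]<95)&(h[...,1]<90)).astype(np.uint8)
    cs,hi=cv2.findContours(m,cv2.RETR_CCOMP,cv2.CHAIN_APPROX_NONE); out=[]
    for k,q in zip(cs,hi[0]):
        if q[3]>=0 and cv2.contourArea(k)>1500:
            e=cv2.fitEllipse(k); out.append(((e[0][0]+.5)/6-.5+x0,(e[0][1]+.5)/6-.5+y0))
    out.sort(key=lambda p:p[1])
    return [(np.array(p),onz(n,p,z)) for p,z in zip(out,zs)]
E
python3 - <<'E'
from ring import *
im=cv2.imread("pics/s2.png")
for r in rings(im,(236,198,272,256),(.2375,.1175)): print(*r)
for nm,s,z in(("upTip",(190+95/4,180+180/4),.199),("upDisc",(190+100/4,180+213/4),.165),("loTip",(190+129/4,180+287/4),.079),("loDisc",(190+136/4,180+315/4),.045)): print(nm,onz("scene",s,z))
E
```

```text
[249.2744 212.8798] [ 0.5787 -0.1028]
[255.4045 241.9646] [ 0.5786 -0.1032]
upTip [ 0.5975 -0.1747]
upDisc [ 0.5981 -0.178 ]
loTip [ 0.5969 -0.1772]
loDisc [ 0.5977 -0.1785]
```

Emit:
carry_out(
  increments=[
    [255,[-8,0,0],0],
    [255,[-14,0,0],0],
    [255,[-14,0.5,0],0],
    [255,[-14,0,0],0],
    [255,[-12,0,0],0],
    [255,[-10,0,0],0],
    [255,[-5,0,0],0],
    [255,[0,0,0],0],
  ],
)

```text
time: 8.75
tool_pos: [0.5769, -0.0984, 0.2622]
ee_rot: [-3.141, -0.0, 1.814]
wrist_force: [-0.4, 0.2, -4.6]
width: 0.0176
finger_force: 30.0
```

```bash
python3 - <<'E'
from ring import *
togo(.5975-.2403*.079,-.1775+.971*.079,.263,104)
s=robot.snapshot("scene");cv2.imwrite("pics/s3.png",s)
w=robot.snapshot("wrist")
for r in rings(s,(205,190,255,275),(.2375,.1175)): print(*r)
cv2.imwrite("pics/m5.png",np.hstack([cv2.resize(s[180:280,190:270],(400,500),interpolation=cv2.INTER_CUBIC),cv2.resize(w[200:300,280:360],(400,500))]))
E
```

```text
t 8.75 pos [ 0.5769 -0.0984  0.2622] rot [-3.1413 -0.0002  1.8142] F [-0.4469  0.1658 -4.5942] w 0.01762256125213947 29.999064803123474
tool shift mm [-2.7448  0.9934 -0.7658] twist -0.055485018927640795
[219.6781 244.0073] [ 0.654 -0.139]
[222.0579 256.3445] [ 0.6246 -0.163 ]
```

View pics/m5.png

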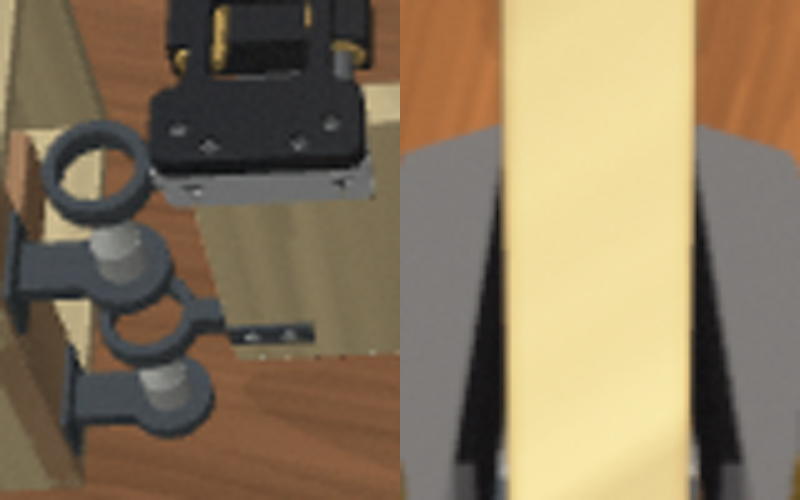

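The upper ring now sits just above and behind the upper pin at about (209.6,214), and the lower ring is between the tip and the bracket. I'll check the offset numerically.

```bash
python3 - <<'E'
from h import *
s=cv2.imread("pics/s3.png")
c=cv2.resize(s[198:226,194:222],None,fx=8,fy=8,interpolation=cv2.INTER_CUBIC); h=cv2.cvtColor(c,cv2.COLOR_BGR2HSV)
m=((h[...,2]<95)&(h[...,1]<90)).astype(np.uint8)
cs,hi=cv2.findContours(m,cv2.RETR_CCOMP,cv2.CHAIN_APPROX_NONE)
for k,q in zip(cs,hi[0]):
    if cv2.contourArea(k)>800: e=cv2.fitEllipse(k); p=((e[0][0]+.5)/8-.5+194,(e[0][1]+.5)/8-.5+198); print(q[3],p,np.array(e[1])/8,onz("scene",p,.2375))
for p in((209.6,214),(190+147/5,180+325/5)): print(p,onz("scene",p,.2375),onz("scene",p,.1175))
E
```

```text
-1 (210.6831512451172, 213.55004501342773) [22.5191 28.3838] [ 0.5942 -0.1749]
2 (209.04284572601318, 214.5285816192627) [ 9.961  15.4704] [ 0.5969 -0.1774]
(209.6, 214) [ 0.5956 -0.1767] [ 0.5306 -0.2196]
(219.4, 245.0) [ 0.6561 -0.1389] [ 0.6001 -0.1762]
```

Emit:
carry_out(
  increments=[
    [255,[0,0,6],0],
    [255,[0,0,8],0],
    [255,[0,0,8],0],
    [255,[0,0,6],0],
    [255,[0,0,5],0],
    [255,[0,0,5],0],
    [255,[0,0,4],0],
    [255,[0,0,0],0],
  ],
)

```text
time: 9.65
tool_pos: [0.5765, -0.0975, 0.2196]
ee_rot: [-3.14, -0.001, 1.815]
wrist_force: [0.9, 0.3, -3.8]
width: 0.0181
finger_force: 30.0
```

Emit:
carry_out(
  increments=[
    [255,[0,0,3],0],
    [255,[0,0,3],0],
    [255,[0,0,3],0],
    [255,[0,0,3],0],
    [255,[0,0,2],0],
    [255,[0,0,0],0],
  ],
)

```text
time: 10.25
tool_pos: [0.5766, -0.0975, 0.2059]
ee_rot: [-3.141, -0.0, 1.815]
wrist_force: [0.1, 0.8, -3.6]
width: 0.018
finger_force: 30.0
```

Emit:
carry_out(
  increments=[
    [255,[0,0,2],0],
    [255,[0,0,2],0],
    [255,[0,0,2],0],
    [255,[0,0,1],0],
    [255,[0,0,0],0],
  ],
)

```text
time: 10.75
tool_pos: [0.5767, -0.0975, 0.1992]
ee_rot: [-3.141, -0.0, 1.815]
wrist_force: [0.1, -0.5, -5.1]
width: 0.018
finger_force: 30.0
```

Emit:
carry_out(
  increments=[
    [255,[0,0,1],0],
    [255,[0,0,0.5],0],
    [255,[0,0,0],0],
  ],
)

```text
time: 11.05
tool_pos: [0.5768, -0.0976, 0.1979]
ee_rot: [-3.142, 0.0, 1.815]
wrist_force: [0.3, -0.0, -5.0]
width: 0.018
finger_force: 30.0
```

Emit:
carry_out(
  increments=[
    [255,[0,0,1],0],
    [255,[0,0,1],0],
    [255,[0,0,0],0],
  ],
)

```text
time: 11.35
tool_pos: [0.5769, -0.0976, 0.1962]
ee_rot: [3.141, 0.0, 1.815]
wrist_force: [-0.7, -0.6, -3.1]
width: 0.0181
finger_force: 30.0
```

Emit:
carry_out(
  increments=[
    [255,[0,0,1],0],
    [255,[0,0,0],0],
  ],
)

```text
time: 11.55
tool_pos: [0.577, -0.0976, 0.1961]
ee_rot: [3.14, 0.001, 1.815]
wrist_force: [-0.3, 0.6, 0.9]
width: 0.0179
finger_force: 30.0
```

Emit:
carry_out(
  increments=[
    [255,[0,0,0.7],0],
    [255,[0,0,0],0],
  ],
)

```text
time: 11.75
tool_pos: [0.5771, -0.0975, 0.1961]
ee_rot: [3.14, 0.001, 1.815]
wrist_force: [-2.7, 3.0, 6.2]
width: 0.018
finger_force: 30.0
```

```bash
python3 - <<'E'
from h import *
togo(.577,-.0976,.195,104)
s=robot.snapshot("scene")
cv2.imwrite("pics/m6.png",cv2.resize(s[190:290,180:280],(600,600),interpolation=cv2.INTER_CUBIC))
E
```

```text
t 11.75 pos [ 0.5771 -0.0975  0.1961] rot [3.1397 0.0011 1.8153] F [-2.6781  3.0047  6.154 ] w 0.018039495703088375 30.01069575548172
tool shift mm [-0.0334 -0.088   1.0501] twist 0.006829790387584467
```

View pics/m6.png

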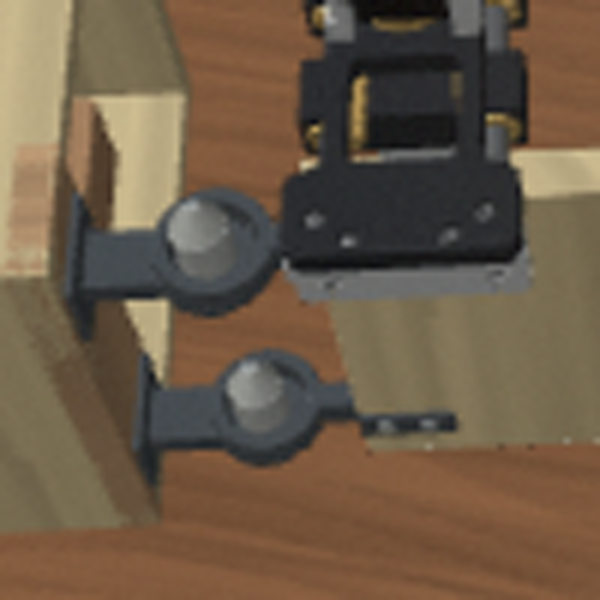

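Both rings are seated on their discs around the pins, and the contact force confirms it. I'll ease the load, then open the fingers and rise straight up.

Emit:
carry_out(
  increments=[
    [255,[0,0,-0.7],0],
    [200,[0,0,0],0],
    [190,[0,0,0],0],
    [180,[0,0,0],0],
    [160,[0,0,0],0],
    [130,[0,0,0],0],
    [100,[0,0,0],0],
    [100,[0,0,0],0],
  ],
)

```text
time: 12.6
tool_pos: [0.5768, -0.0976, 0.1949]
ee_rot: [3.142, 0.0, 1.815]
wrist_force: [-0.0, 0.8, 0.5]
width: 0.0552
finger_force: 0.0
```

Emit:
carry_out(
  increments=[
    [60,[0,0,0],0],
    [60,[0,0,0],0],
    [60,[0,0,-5],0],
    [60,[0,0,-10],0],
    [60,[0,0,-20],0],
    [60,[0,0,-30],0],
    [60,[0,0,-30],0],
    [60,[0,0,-30],0],
  ],
)

```text
time: 13.4
tool_pos: [0.5767, -0.0976, 0.3223]
ee_rot: [3.14, 0.001, 1.815]
wrist_force: [0.9, -0.6, -0.1]
width: 0.0722
finger_force: 0.0
```

```bash
python3 - <<'E'
from h import *
togo(.577,-.0976,.195,104)
s=robot.snapshot("scene");w=robot.snapshot("wrist")
cv2.imwrite("pics/m7.png",np.hstack([cv2.resize(s[190:290,180:280],(400,400),interpolation=cv2.INTER_CUBIC),cv2.resize(w,(400,250)) if 0 else cv2.resize(w[:,120:520],(400,400))]))
E
```

```text
t 13.4 pos [ 0.5767 -0.0976  0.3223] rot [3.1404 0.0008 1.8152] F [ 0.9124 -0.5626 -0.1001] w 0.07215396058968895 0.0
tool shift mm [ -0.0912   0.2761 127.3416] twist 0.0039050854404933943
```

View pics/m7.png

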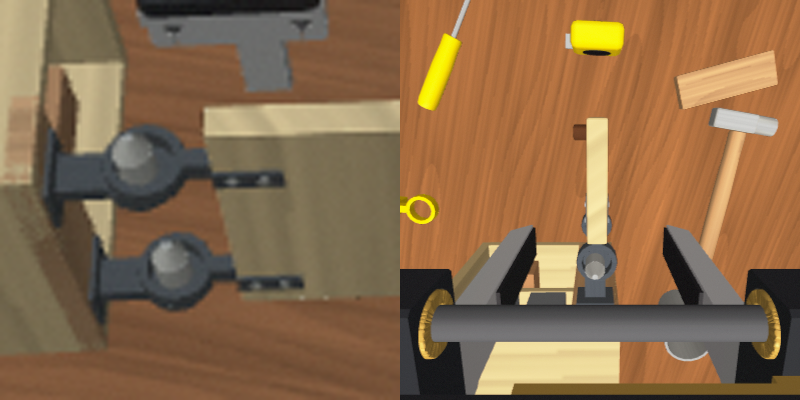

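The door hangs upright with both rings down on their discs. It stands straight out from the cupboard's open front, and the fingers are clear of it, so I'm handing in.

```bash
python3 -c "
from bench import robot
print(robot.close_job())"
```

```text
the job is handed in; nothing more can be done
None
```

The door with the 120 mm knuckle spacing is hung on both pins, resting on its shoulders and standing out from the cupboard's open front; I let go and handed the job in at about 13.5 s, with no verdict returned.

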